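# Lock the cup head into the vortex mixer's taper socket

### The job

Fit the cup head (the one with the black rubber cup) to the vortex mixer: take it out of the white storage block, stand its tapered shank in the socket on top of the mixer, and tap or press it down until it locks fully home, its collar flat on the top of the socket. Leave the blue platform head standing in the storage block.

Things in the scene. Friction and masses are not known exactly. Their poses are not given: they have to be found in the camera images.
- cup_middle (a point): Centre of the black rubber cup of the loose cup head (0.12 kg, round, upright, z up). Cup 44 mm wide, 44 mm high, top (flat, low rim) 22 mm above this point: grasp it here at any yaw. Under it a metal collar 50 mm wide, 6 mm thick (underside 28 mm below this point), then a tapered steel shank 44 mm long, 28 mm wide at the collar, 16 mm near the tip, which is 72 mm below this point.
- socket_mouth (a point): Centre of the top face of the taper socket (turret 72 mm wide) on the fixed vortex mixer, 110 mm above the worktop, z up. Sprung brass segments inside centre a shank lowered within 4 mm of the axis. By its weight the cup head stops with cup_middle about 38 mm above this point; pressed or tapped down on its top with 12 to 18 N it goes home, collar on the face (28 mm), and friction locks it.
- platform_middle (a point): Centre of the blue disc, 66 mm wide, of the platform head, the loose bystander in the storage block's other hole, 110 mm from the cup head along the block. Its top is 9.5 mm above this point; collar and shank as on the cup head. z is up.
- holder: Fixed white storage block, 75 mm (its x) by 190 mm (its y) by 55 mm high; origin at the centre of its underside. The two heads stand in its holes (36 mm wide, at y = -55 and +55 mm), collars on its top, shanks hanging loosely inside: lift a head 60 mm to clear it. Either head may be in either hole.

How it is judged:
At the end, for the whole second after the job is handed in: The cup head stays in the socket when let go: upright within 10 degrees, within 10 mm of the socket's axis, its collar at most 3.5 mm above the socket's top face (cup_middle 24 to 31.5 mm above socket_mouth); the platform head is within 30 mm of where it stood (z of cup_middle in the frame of socket_mouth between 0.024 and 0.0315 m and horizontal distance between cup_middle and socket_mouth below 0.01 m and angle between cup_middle's own z axis and vertical below 0.17 rad and distance of platform_middle from where it was at the start of the episode below 0.03 m); the robot touches nothing.
It fails at once if the platform head is pulled out of the storage block or knocked over (distance of platform_middle from where it was at the start of the episode above 0.04 m).
It also fails if it takes over 38 s, if anything falls off the work surface, if the arm or the gripper's body presses on something with over 40 N, if the wrist force passes 120 N, or if a joint passes its speed limit or range.

### The arm

A 6-joint arm with a two-finger parallel gripper is mounted at the origin on a cart in front of the work surface, level with it; the furniture and walls round the work are solid. World frame = base frame: x ahead of the robot, y to its left, z up, the work surface at z = 0. Lengths are in m, angles in rad, forces in N, time in s.
With the tool pointing down it reaches from about 0.15 to 0.775 m from the base axis. Payload 6.1 kg.
Tool frame: the origin (TCP) lies at the very end of the fingers, on their centre line; the grasp point (between the pads) lies 19 mm behind it; x points along the fingers, y is the direction in which the jaws open and shut, and the axes are right-handed (so a half turn about x gives the same grasp; the last joint's range is limited). The gripper opens to 85 mm and grips with 20 to 120 N. Pads are 22 mm wide; open, the fingers measure 114 mm over their backs; the gripper's body (76 mm by 85 mm) begins 54 mm behind the grasp point. The pads swing forward as they close: fully open they stand 13 mm farther back than shut.
Start: joints at [-1.284, 0.126, -0.04, 1.405, 0, 1.571], TCP at [0.149, -0.504, 0.231] pointing down, gripper open.
Joint ranges: [-2.72, 2.72], [-0.95, 1.95], [-1.27, 1.35], [-1.78, 2.02], [-1.46, 1.47], [-3.14, 3.14]. Speed limits (rad/s): [2.39, 2.39, 3.01, 3.14, 3.14, 3.14].

### API

Orientations are given as a rotation vector (axis times angle).
In Python, from workcell import get_obs, snapshot, get_calibration, sign_off gives the robot as it stands.
- The arm moves only by the shell command python3 -m creep 'ROWS' [OPENING]. ROWS is text: rows parted by semicolons, each of 4 numbers parted by spaces: the shift along the world's x, y, z in mm, then the turn about the world's z in units of 6 degrees (1.0 is 6 degrees). In form: dx dy dz turn; .... A call has 1 to 5 rows; each row shifts and turns the commanded pose from where the row before left it; what a row does not reach is not made up. A row lasts 1/10 s, in which the tool goes at most 50 mm and 8.59 degrees, less where a joint would pass 70% of its speed; a pose out of reach is approached as far as the arm can. A call is refused whole if a number of a shift passes 50 or a number of a turn 1, either way. A call with a gripper value outside its range is refused whole. OPENING is the finger opening in mm, from 0 to 85.4, set as the call begins (- or left out, the last holds). The fingers move at their own pace and stop on an object; the grip force is fixed at half the most. Time passes only in rows, so rows that do not move let the fingers close. It gives the time, the measured TCP pose, the force and the opening at its end, in the units of the state.
- get_obs(): the state, without advancing time (a new reading comes with each control period).
- snapshot(name): name is "scene" or "top"; returns (picture, depth): 400x640x3 uint8, red, green, blue; 400x640 float32, m along the optical axis (not along the pixel's ray), 0 where there is no reading.
- get_calibration(name): a dict with "camera_matrix" (3x3 intrinsics, pixels), "cam_to_world" (4x4, takes a point from camera to world coordinates). Camera axes: x right, y up, looking along -z (the intrinsics and any distortion apply to the point x, -y, -z); pixel columns grow to the right and rows downward; lengths in m; the calibration is good to about 2 mm. A picture is of the moment at which its call begins. get_calibration takes no time and is no camera call.
- sign_off(): hands the job in, once; it reports no verdict.
The state is a dict: "time_s": time; "joint_pos": joint angles; "qvel": joint speeds; "tau": joint torques, N m; "tcp_pos": TCP position; "tool_rot": TCP orientation; "ft_force": force on the tool from outside, world axes, zero at the start; "ft_torque": the same for the moment, N m; "width": finger opening in m.
Only numpy, scipy, OpenCV 4.12 (cv2) and the standard library are available. Lean on these libraries where they do the work, as an engineer would, in place of code of your own. Each camera call takes 0.05 s, during which the arm holds its last target.

## Working session

There is one attempt and no reset: what is moved stays moved. The work goes in short steps, Python scripts to look and compute and a shell command to move; the robot and the scene stay as the last step left them, time stands still between calls to the robot, and variables do not carry over. Pictures are saved under pics/ and viewed, and the job is handed in when it is done.

```bash
mkdir -p pics; python3 - <<'E'
from workcell import *
import cv2,numpy as np
for n in("scene","top"):
    p,d=snapshot(n); cv2.imwrite(f"pics/{n}0.png",p[:,:,::-1]); np.save(f"pics/{n}0.npy",d)
    c=get_calibration(n);print(n,c)
o=get_obs();print(o)
E
```

```text
scene {'camera_matrix': array([[429.02074888,   0.        , 316.77024102],
       [  0.        , 429.02074888, 207.33727733],
       [  0.        ,   0.        ,   1.        ]]), 'cam_to_world': array([[ 0.87176982,  0.26247624, -0.41367088,  0.19512762],
       [-0.48950959,  0.50104308, -0.71367794, -0.7222237 ],
       [ 0.01994343,  0.82465875,  0.56527887,  0.56430476],
       [ 0.        ,  0.        ,  0.        ,  1.        ]])}
top {'camera_matrix': array([[364.85009695,   0.        , 319.30430254],
       [  0.        , 364.85009695, 200.455426  ],
       [  0.        ,   0.        ,   1.        ]]), 'cam_to_world': array([[ 0.02908879,  0.98536224, -0.16797348,  0.39098253],
       [-0.99957532,  0.02838274, -0.00660317, -0.12616169],
       [-0.00173897,  0.16809422,  0.9857694 ,  0.9448904 ],
       [ 0.        ,  0.        ,  0.        ,  1.        ]])}
{'time_s': 0.1, 'joint_pos': array([-1.28399527e+00,  1.26340111e-01, -4.05249952e-02,  1.40537565e+00,
       -1.47759286e-06,  1.57083588e+00]), 'qvel': array([ 4.51181119e-05,  7.42618383e-05,  2.27519343e-04, -4.69251529e-04,
        5.84341577e-04,  6.08892899e-04]), 'tau': array([ 2.18193032e-03, -4.36906815e+01,  3.53604734e+01,  1.36866944e-02,
        1.54049667e-04,  1.28146699e-06]), 'tcp_pos': array([ 0.14841135, -0.50320636,  0.23058738]), 'tool_rot': array([ 2.06795203,  0.30007802, -2.06838649]), 'ft_force': array([ 0.56296898, -0.41128315,  0.32498954]), 'ft_torque': array([-0.03443344,  0.03206092,  0.01538904]), 'width': 0.08529144650453772}
```

View pics/scene0.png

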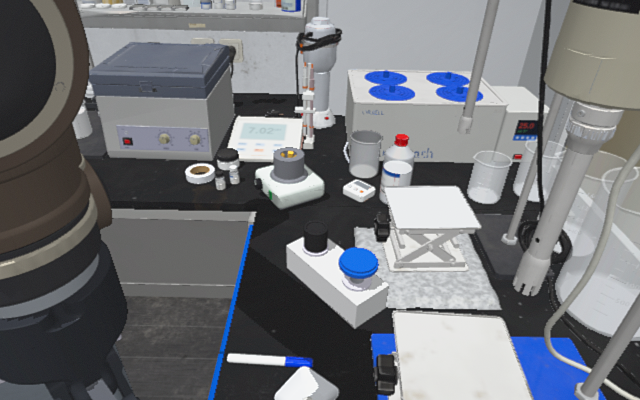

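View pics/top0.png

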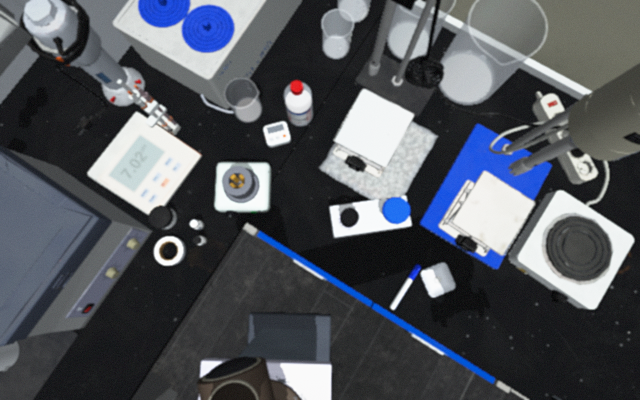

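The scene camera shows the cup at about (316,232), the blue disc at (358,262) and the mixer turret at (289,160). In the top camera they are at (349,217), (396,209) and (238,182). I'll enlarge both.

```bash
python3 - <<'E'
import cv2,numpy as np
a=cv2.imread("pics/top0.png");b=cv2.imread("pics/scene0.png")
f=lambda im,x,y:cv2.resize(im[y:y+50,x:x+66],None,fx=6,fy=6,interpolation=cv2.INTER_CUBIC)
cv2.imwrite("pics/crop.png",np.vstack([np.hstack([f(a,205,157),f(a,335,187)]),np.hstack([f(b,257,137),f(b,290,212)])]))
E
```

```text
(no output)
```

View pics/crop.png

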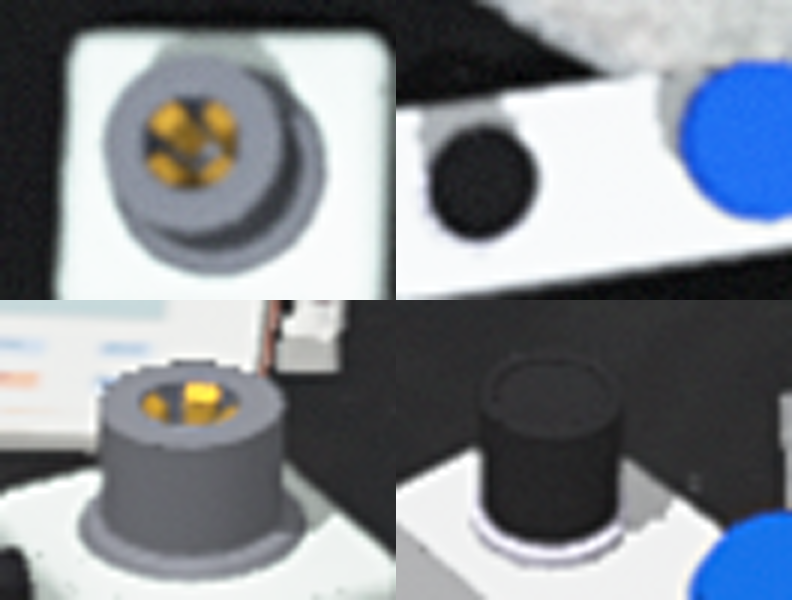

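```bash
cat > h.py <<'E'
from workcell import *
import numpy as np
def ray(n,u,v):
    c=get_calibration(n);K=c["camera_matrix"];T=c["cam_to_world"]
    d=T[:3,:3]@np.array([(u-K[0,2])/K[0,0],-(v-K[1,2])/K[1,1],-1]);return T[:3,3],d
def atz(n,u,v,z):
    o,d=ray(n,u,v);return np.round((o+d*(z-o[2])/d[2])*1000,1)
E
python3 - <<'E'
from h import *
print("sock",atz("top",237.2,181.3,.11),atz("scene",289.2,154.7,.11))
print("cup",atz("top",349.5,217.2,.105),atz("scene",316,227.8,.105))
print("disc",atz("top",396.3,209.5,.08),atz("scene",358,261,.08))
for n,pts in(("top",[(230,172),(349,217),(396,209)]),("scene",[(289,175),(316,228),(358,262)])):
    d=np.load(f"pics/{n}0.npy")
    for u,v in pts:
        o,r=ray(n,u,v);print(n,u,v,np.round((o+r*d[v,u])*1000,1))
from scipy.spatial.transform import Rotation as R
print(R.from_rotvec(get_obs()["tool_rot"]).as_matrix().round(3))
E
```

```text
sock [573.2  73.1 110. ] [575.7  65.2 110. ]
cup [ 496.8 -191.6  105. ] [ 498.7 -197.6  105. ]
disc [ 521.7 -305.2   80. ] [ 532.7 -283.4   80. ]
top 230 172 [594.9  91.3 111. ]
top 349 217 [ 497.5 -190.6  103.1]
top 396 209 [ 519.2 -299.5  104.5]
scene 289 175 [564.2  44.5  70.5]
scene 316 228 [ 501.3 -193.1  100.6]
scene 358 262 [ 514.8 -306.9  103.8]
[[-0.     0.283 -0.959]
 [ 0.001 -0.959 -0.283]
 [-1.    -0.001  0.   ]]
```

```bash
python3 -m creep '25 22 0 1;25 22 0 1;25 22 0 1;25 22 0 1;25 22 0 1'; python3 -m creep '25 22 0 1;25 22 0 1;25 22 0 1;25 22 0 1;25 22 0 1';python3 -m creep '25 22 0 1;25 22 0 1;25 22 0 1;25 22 0 1;0 0 0 0'
```

```text
time_s: 0.6
tcp_pos: [0.2742, -0.3924, 0.2309]
tool_rot: [1.741, 0.752, -1.741]
ft_force: [-0.1, -0.9, -0.0]
width: 0.0854
time_s: 1.1
tcp_pos: [0.3992, -0.2824, 0.231]
tool_rot: [1.378, 1.091, -1.379]
ft_force: [-0.2, 0.8, -0.4]
width: 0.0854
time_s: 1.6
tcp_pos: [0.5006, -0.1932, 0.2303]
tool_rot: [1.07, 1.293, -1.069]
ft_force: [-0.5, -0.7, -0.5]
width: 0.0855
```

```bash
python3 -m creep '-1 0 -40 0;0 0 -40 0;0 0 -20 0;0 0 0 0'; python3 - <<'E'
from h import *
import cv2
a=snapshot("top")[0][:,:,::-1];b=snapshot("scene")[0][:,:,::-1]
f=lambda im,x,y:cv2.resize(im[y:y+130,x:x+130],None,fx=3,fy=3,interpolation=cv2.INTER_CUBIC)
cv2.imwrite("pics/c2.png",np.hstack([f(a,290,150),f(b,250,150)]))
E
```

```text
time_s: 2.0
tcp_pos: [0.4948, -0.195, 0.1278]
tool_rot: [1.074, 1.296, -1.078]
ft_force: [-0.3, 0.2, 0.2]
width: 0.0853
```

View pics/c2.png

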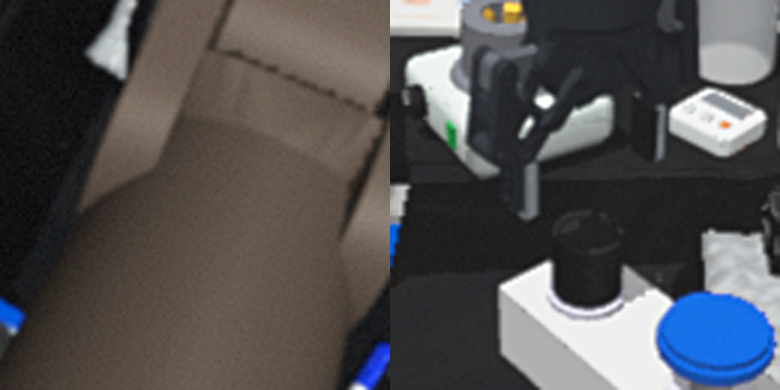

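```bash
python3 - <<'E'
from h import *
print(get_obs()["tcp_pos"])
for z in(.128,.135,.141):print(atz("scene",316,211.7,z))
print(atz("scene",316,227.8,.105))
E
```

```text
[ 0.49708979 -0.1958753   0.13165892]
[ 506.5 -182.7  128. ]
[ 501.5 -191.3  135. ]
[ 497.2 -198.7  141. ]
[ 498.7 -197.6  105. ]
```

```bash
python3 -m creep '1 0 -20 0;0 0 -20 0;0 0 -14 0;0 0 -9 0;0 0 0 0';python3 -m creep '0 0 0 0;0 0 0 0;0 0 0 0;0 0 0 0;0 0 0 0' 30; python3 - <<'E'
from h import *
import cv2
b=snapshot("scene")[0][:,:,::-1]
f=lambda im,x,y:cv2.resize(im[y:y+130,x:x+130],None,fx=4,fy=4,interpolation=cv2.INTER_CUBIC)
cv2.imwrite("pics/c3.png",f(b,250,180))
E
```

```text
time_s: 2.6
tcp_pos: [0.4986, -0.1957, 0.0686]
tool_rot: [1.074, 1.29, -1.074]
ft_force: [0.3, -0.7, -0.6]
width: 0.0854
time_s: 3.1
tcp_pos: [0.4994, -0.1958, 0.0696]
tool_rot: [1.074, 1.287, -1.073]
ft_force: [-0.0, 0.3, 6.2]
width: 0.0426
```

View pics/c3.png

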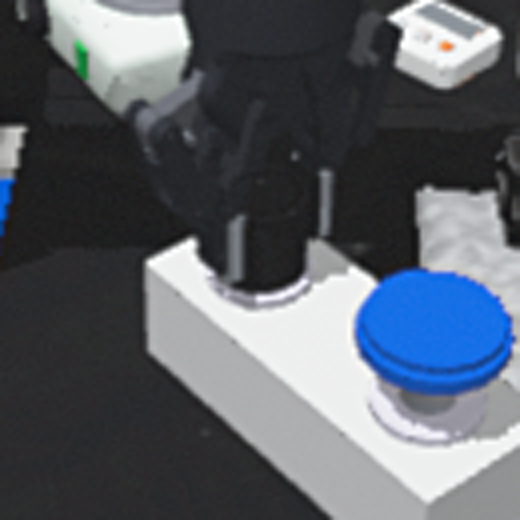

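The cup head is gripped (width 42.6 mm) and the platform head hasn't moved, so I'll lift.

```bash
python3 -m creep '0 0 10 0;0 0 30 0;0 0 40 0;0 0 40 0;0 0 30 0';python3 -m creep '0 0 0 0;0 0 0 0'; python3 - <<'E'
from h import *
import cv2
b=snapshot("scene")[0][:,:,::-1];a=snapshot("top")[0][:,:,::-1]
f=lambda im,x,y:cv2.resize(im[y:y+130,x:x+130],None,fx=3,fy=3,interpolation=cv2.INTER_CUBIC)
cv2.imwrite("pics/c4.png",np.hstack([f(a,300,150),f(b,250,150)]))
E
```

```text
time_s: 3.65
tcp_pos: [0.4986, -0.1955, 0.2213]
tool_rot: [1.074, 1.288, -1.073]
ft_force: [0.7, 0.6, -2.1]
width: 0.0427
time_s: 3.85
tcp_pos: [0.4987, -0.1956, 0.2188]
tool_rot: [1.074, 1.289, -1.074]
ft_force: [-0.5, -0.6, -1.7]
width: 0.0427
```

View pics/c4.png

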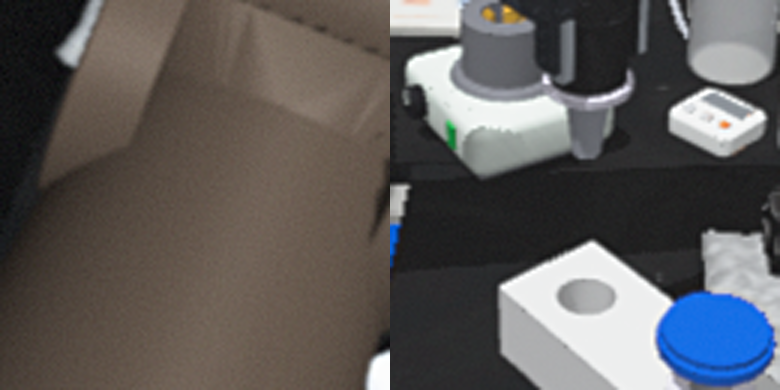

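```bash
python3 -m creep '7 24 0 0;13 40 0 0;13 44 0 0;13 44 0 0;13 44 0 0';python3 -m creep '12 44 0 0;5 24 0 0;0 0 0 0;0 0 0 0'; python3 - <<'E'
from h import *
import cv2
b=snapshot("scene")[0][:,:,::-1];a=snapshot("top")[0][:,:,::-1]
f=lambda im,x,y:cv2.resize(im[y:y+100,x:x+100],None,fx=4,fy=4,interpolation=cv2.INTER_CUBIC)
cv2.imwrite("pics/c5.png",np.hstack([f(a,190,130),f(b,240,90)]))
E
```

```text
time_s: 4.45
tcp_pos: [0.5569, 0.0021, 0.2164]
tool_rot: [1.073, 1.292, -1.076]
ft_force: [1.0, -0.1, -2.2]
width: 0.0427
time_s: 4.85
tcp_pos: [0.5737, 0.0688, 0.2165]
tool_rot: [1.071, 1.292, -1.076]
ft_force: [0.6, -0.4, -1.2]
width: 0.0425
```

View pics/c5.png

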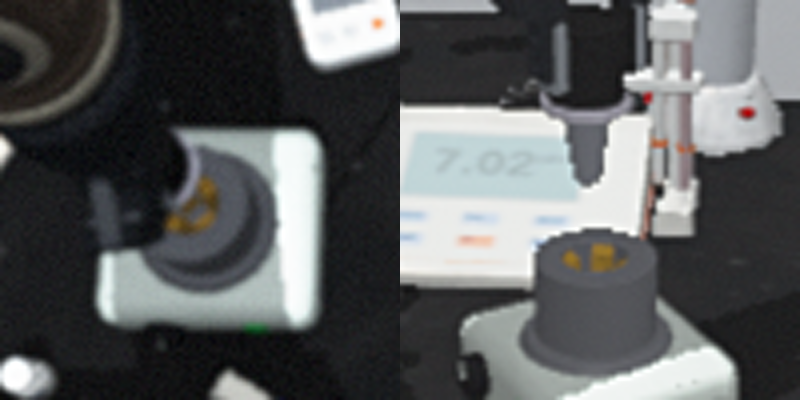

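```bash
python3 - <<'E'
from h import *
S=atz("scene",289.4,155,.110);print("sock",S)
for z in(.155,.159):print("tip",atz("scene",286.8,136,z))
for z in(.202,.206):print("collar",atz("scene",286.8,114.5,z))
E
```

```text
sock [575.5  63.7 110. ]
tip [572.9  69.8 155. ]
tip [569.2  62.1 159. ]
collar [577.4  76.9 202. ]
collar [573.1  68.1 206. ]
```

```bash
python3 -m creep '2 -2 -15 0;0 0 -15 0;0 0 0 0;0 0 0 0'; python3 - <<'E'
from h import *
import cv2
b=snapshot("scene")[0][:,:,::-1];a=snapshot("top")[0][:,:,::-1]
f=lambda im,x,y:cv2.resize(im[y:y+60,x:x+50],None,fx=8,fy=8,interpolation=cv2.INTER_CUBIC)
cv2.imwrite("pics/c6.png",np.hstack([f(a,212,152),f(b,265,115)]))
print(get_obs()["tcp_pos"])
E
```

```text
time_s: 5.35
tcp_pos: [0.5761, 0.0654, 0.1884]
tool_rot: [1.075, 1.29, -1.076]
ft_force: [-0.8, -0.6, -1.2]
width: 0.0425
[0.57675411 0.0658726  0.18922548]
```

View pics/c6.png

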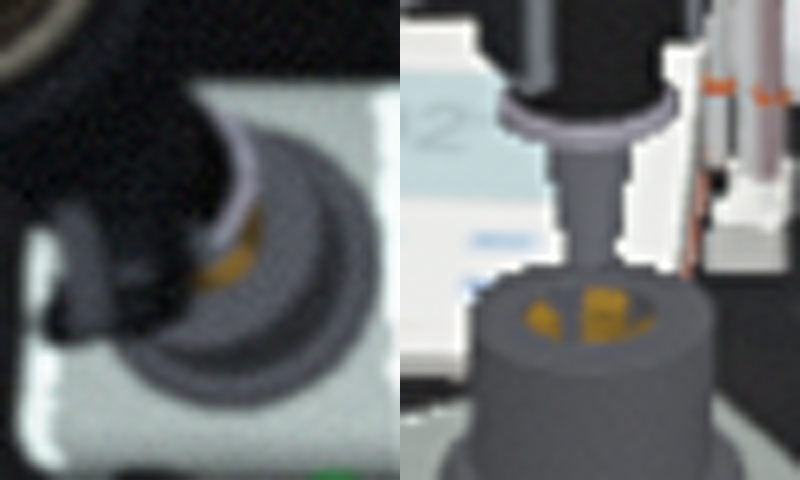

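```bash
cat >> h.py <<'E'
import cv2
def proj(n,P):
    c=get_calibration(n);K=c["camera_matrix"];T=c["cam_to_world"]
    q=(np.asarray(P)-T[:3,3])@T[:3,:3];return np.c_[K[0,2]-K[0,0]*q[:,0]/q[:,2],K[1,2]+K[1,1]*q[:,1]/q[:,2]]
def over(n,im,x0,y0,w,h,s,circs):
    o=cv2.resize(im[y0:y0+h,x0:x0+w],None,fx=s,fy=s,interpolation=cv2.INTER_CUBIC)
    t=np.linspace(0,2*np.pi,80)
    for x,y,z,r,col in circs:
        p=proj(n,np.c_[x+r*np.cos(t),y+r*np.sin(t),0*t+z])
        cv2.polylines(o,[np.int32(np.round((p-[x0,y0]+.5)*s))],True,col,1)
    return o
E
python3 - <<'E'
from h import *
b=snapshot("scene")[0][:,:,::-1].copy();a=snapshot("top")[0][:,:,::-1].copy()
cv2.imwrite("pics/t7.png",a);cv2.imwrite("pics/s7.png",b)
sx,sy=.5732,.0731; A=over("top",a,212,152,50,60,8,[(sx,sy,.110,.036,(0,0,255)),(sx,sy,.179,.025,(0,255,0))])
sx,sy=.5755,.0640;B=over("scene",b,265,115,50,60,8,[(sx,sy,.110,.036,(0,0,255)),(sx,sy,.179,.025,(0,255,0)),(sx,sy,.132,.008,(0,255,0))])
cv2.imwrite("pics/c7.png",np.hstack([A,B]))
E
```

```text
(no output)
```

View pics/c7.png

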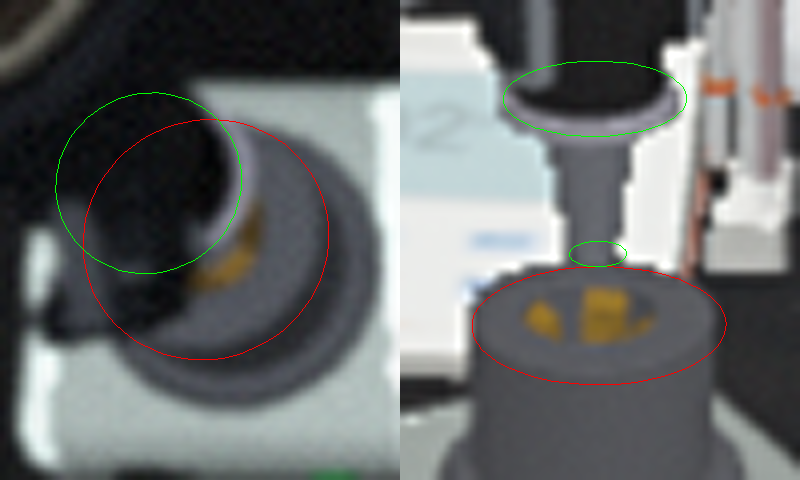

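Scene overlay: the collar and tip are centred laterally on the socket to within about 1 mm. Top overlay: the collar's right edge, near (258,180) in the crop, lies 2–4 mm to the −y side. I'll shift +2 mm in y and lower slowly, watching the force.

```bash
python3 -m creep '0 2 0 0;0 0 -10 0;0 0 -10 0;0 0 -5 0;0 0 0 0'; python3 -m creep '0 0 -5 0;0 0 -5 0;0 0 -4 0;0 0 0 0'
```

```text
time_s: 6.05
tcp_pos: [0.5758, 0.0684, 0.1618]
tool_rot: [1.073, 1.292, -1.076]
ft_force: [0.0, 1.1, -0.9]
width: 0.0425
time_s: 6.45
tcp_pos: [0.577, 0.0688, 0.149]
tool_rot: [1.075, 1.29, -1.073]
ft_force: [2.6, 1.0, -2.5]
width: 0.0424
```

```bash
python3 -m creep '0 0 -4 0;0 0 -4 0;0 0 -3 0;0 0 0 0'; python3 -m creep '0 0 -2 0;0 0 -2 0;0 0 0 0'
```

```text
time_s: 6.85
tcp_pos: [0.5772, 0.0693, 0.1385]
tool_rot: [1.076, 1.29, -1.072]
ft_force: [5.2, 5.4, 1.1]
width: 0.0426
time_s: 7.15
tcp_pos: [0.5774, 0.0696, 0.1351]
tool_rot: [1.076, 1.29, -1.071]
ft_force: [3.7, 5.5, 3.4]
width: 0.0426
```

```bash
python3 -m creep '1 2 0 0;0 0 0 0'; python3 -m creep '0 0 -2 0;0 0 -2 0;0 0 0 0'
```

```text
time_s: 7.35
tcp_pos: [0.5779, 0.0708, 0.1347]
tool_rot: [1.074, 1.289, -1.073]
ft_force: [2.2, 3.3, 3.8]
width: 0.0424
time_s: 7.65
tcp_pos: [0.5779, 0.0708, 0.1309]
tool_rot: [1.075, 1.289, -1.073]
ft_force: [2.2, 3.7, 4.9]
width: 0.0426
```

```bash
python3 -m creep '1 2 -2 0;0 0 -1 0;0 0 -1 0;0 0 0 0'; python3 -m creep '0 0 -2 0;0 0 -1 0;0 0 0 0'
```

```text
time_s: 8.05
tcp_pos: [0.5785, 0.0716, 0.1279]
tool_rot: [1.074, 1.288, -1.074]
ft_force: [-1.1, 0.6, 14.0]
width: 0.0426
time_s: 8.35
tcp_pos: [0.5786, 0.0717, 0.1256]
tool_rot: [1.074, 1.287, -1.074]
ft_force: [-3.0, 0.5, 17.0]
width: 0.0427
```

```bash
python3 -m creep '0 0 -1 0;0 0 -1 0;0 0 0 0'; python3 -m creep '0 0 -1 0;0 0 -1 0;0 0 0 0'
```

```text
time_s: 8.65
tcp_pos: [0.5787, 0.0716, 0.1246]
tool_rot: [1.075, 1.286, -1.073]
ft_force: [-4.7, -0.5, 21.9]
width: 0.0431
time_s: 8.95
tcp_pos: [0.5787, 0.0716, 0.1245]
tool_rot: [1.076, 1.285, -1.072]
ft_force: [-8.3, -0.6, 33.6]
width: 0.0426
```

The force climbs sharply at TCP z = 124.5 mm, and I expected home at about 124. I'll unload, open, retreat and check.

```bash
python3 -m creep '0 0 2 0;0 0 2 0;0 0 0 0'; python3 -m creep '0 0 0 0;0 0 0 0;0 0 0 0;0 0 0 0;0 0 0 0' 85; python3 -m creep '0 0 10 0;0 0 30 0;0 0 40 0;0 0 40 0;-40 0 10 0'; python3 -m creep '-50 0 0 0;-50 0 0 0;-50 0 0 0;-50 0 0 0;0 0 0 0';python3 - <<'E'
from h import *
b=snapshot("scene")[0][:,:,::-1].copy();a=snapshot("top")[0][:,:,::-1].copy()
cv2.imwrite("pics/s8f.png",b)
A=over("top",a,212,152,50,60,8,[(.5732,.0731,.110,.036,(0,0,255))])
B=over("scene",b,265,115,50,60,8,[])
cv2.imwrite("pics/c8.png",np.hstack([A,B]))
E
```

```text
time_s: 9.25
tcp_pos: [0.5786, 0.0717, 0.1247]
tool_rot: [1.074, 1.287, -1.074]
ft_force: [-1.5, 0.1, 12.3]
width: 0.043
time_s: 9.75
tcp_pos: [0.5783, 0.0724, 0.1228]
tool_rot: [1.073, 1.29, -1.075]
ft_force: [-0.7, 0.0, 0.3]
width: 0.0852
time_s: 10.25
tcp_pos: [0.5433, 0.0728, 0.2578]
tool_rot: [1.079, 1.284, -1.068]
ft_force: [0.2, 0.0, 1.1]
width: 0.0848
time_s: 10.75
tcp_pos: [0.3336, 0.072, 0.255]
tool_rot: [1.074, 1.289, -1.072]
ft_force: [0.7, 0.4, -0.0]
width: 0.0851
```

View pics/c8.png

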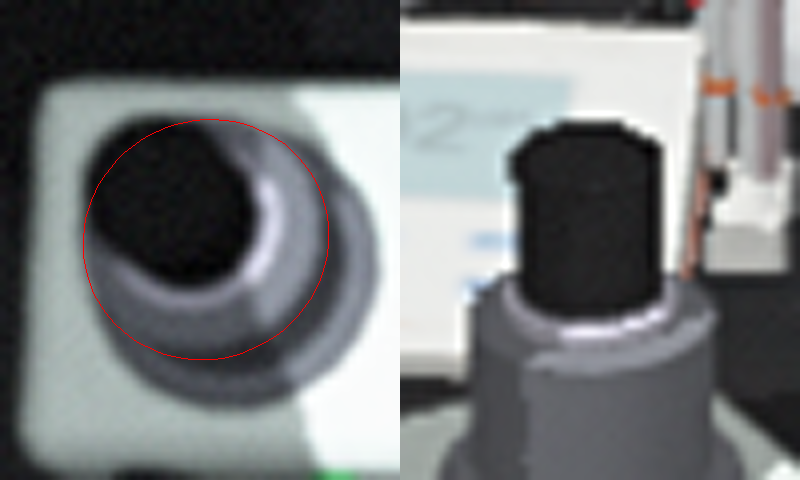

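View pics/s8f.png

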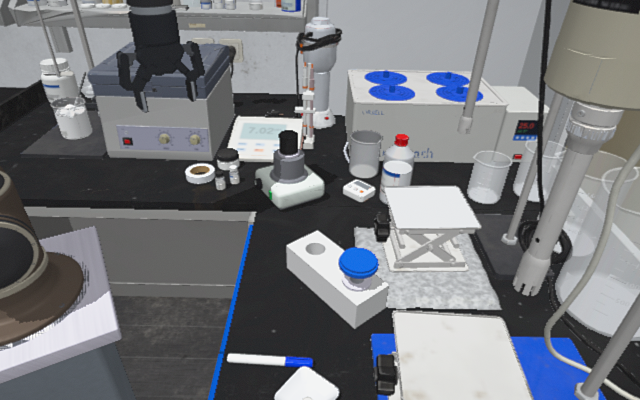

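```bash
python3 - <<'E'
from h import *
b,d=snapshot("scene");b=b[:,:,::-1].copy();a,e=snapshot("top");a=a[:,:,::-1].copy()
def P(n,d,u,v):
    o,r=ray(n,u,v);return np.round((o+r*d[v,u])*1000,1)
print("cup top, top cam",[P("top",e,u,v) for u,v in((229,171),(232,174),(234,178),(237,177))])
print("face",[P("top",e,u,v) for u,v in((248,184),(244,190),(250,178),(236,193))])
print("cup top, scene",[P("scene",d,u,v) for u,v in((286,134),(288,134),(290,135),(288,136))])
print("disc",P("top",e,396,209),"was [519.2 -299.5 104.5]")
sx,sy=.574,.0655
B=lambda h:over("scene",b,265,115,50,60,8,[(sx,sy,.110,.036,(0,0,255)),(sx,sy,.110+h,.025,(0,255,0)),(sx,sy,.116+h,.025,(0,255,0)),(sx,sy,.160+h,.022,(0,255,255))])
cv2.imwrite("pics/c9.png",np.hstack([B(0),B(.01)]))
E
```

```text
cup top, top cam [array([585.3,  81. , 159.3]), array([578.9,  74.2, 158. ]), array([570. ,  69.2, 158. ]), array([572.7,  62.9, 157.1])]
face [array([566.9,  46.8, 112.8]), array([ 391. , -126.2,  944.9]), array([581.8,  43.4, 110.8]), array([545. ,  73.6, 111.7])]
cup top, scene [array([576.5,  81.5, 154.3]), array([578.5,  75.1, 156.4]), array([582.3,  72.8, 154.2]), array([574.7,  67.5, 155.6])]
disc [ 519.1 -299.4  104.7] was [519.2 -299.5 104.5]
```

View pics/c9.png

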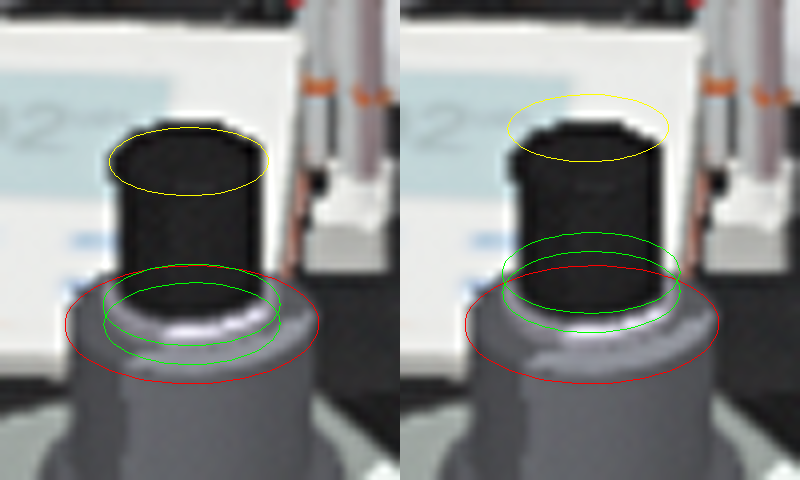

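The cup's top face reads about 158 mm in the top camera and 155 mm in the scene camera. Correcting with the biases those readings had in the storage block (−1.9 and −4.4 mm), that is about 160 mm, exactly home; the stop on weight alone would be 170. The disc hasn't moved, and the gripper is well clear at the upper left.

```bash
python3 -c "
from workcell import *
print(sign_off())"
```

```text
the job is handed in; nothing more can be done
None
```

I fitted the cup head to the mixer and handed the job in at about 11 s. It now stands in the socket and appears to be locked fully home; the sign-off reported no verdict.

I gripped the cup, lifted it out of the storage block, lowered it into the socket and pressed it down while still holding it. I then opened the fingers and backed the arm away.

**Pressing:** the downward force rose from about 14 to 34 N, well above the 12–18 N needed. The tool stopped at a hard limit at 124.5 mm, close to the 124 mm I expected for home.

**Height after release:** after correcting for each camera's earlier height error, the cup top is at about 160 mm. That matches collar-on-face; the stop under its own weight would read 170 mm. The uncorrected readings were 155 mm (scene camera) and 158 mm (top camera), so they disagree by about 3 mm.

**Position:** the head stands upright and, as far as the pictures show, centred on the socket. The two cameras disagreed by up to 8 mm in y. I worked from differences between positions and from the side forces felt during insertion.

**Platform head:** it moved less than 1 mm, and the gripper touches nothing.

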